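# Feed the blank holder under the drag spring of the bead drill

### The job

At the bead drill, press the dark wooden blank holder hard down on its sprung yellow bed with the fingertips and, keeping it pressed down, push it along the track under the blue bar and the brass drag spring until it is fully home against the two stop posts in front of the drill bit, with the bed sprung up again behind it. Then take the hand away. Only press and push the holder: do not grasp or lift it, and leave everything else on the bench where it is.

Things in the scene. Friction and masses are not known exactly. Their poses are not given: they have to be found in the camera images.
- fixture: Feed track of the bead drill, fixed: wooden base (x -144 to 151, y +-55 mm), two aluminium rails (59 mm apart, tops 62 mm above the table), green motor and chuck beyond x = 165 mm (up to 130 mm high). Origin at table height on the track's centre line; +x is the way the holder slides, towards the drill. Fixed floor 45 mm above the table from x = -10 mm to the stops; the sprung bed lies behind it.
- slide: Loose blank holder in the track: dark wood, 130 (x) x 56 (y) x 24 mm, about 150 g. Origin: centre of its underside; +x points to its nose (nose face x = 65 mm). A red cross rib (x -17 to -9 mm) stands 10 mm above its top; the flat top behind it (x -65 to -17 mm) is the press area, and fingertips there can push on against the rib. Home: origin at fixture x = 61 mm, underside 45 mm above the table.
- bed (a joint): Yellow sprung bed plate, 120 x 55 mm, under the holder (fixture x -130 to -10 mm): 0 = up, top 53.5 mm above the table; grows as pressed; 0.008 m = fully down, top 45.5 mm above the table, just above the fixed floor. About 5 N extra on the holder starts it, about 11 N brings it fully down; press with 15 to 20 N while sliding. It springs up again once the holder's tail has left it.
- leaf (a joint): The brass drag spring, a 36 mm wide, 45 mm long leaf hinged behind the blue bar, sloping down along the track: 0 = hanging free, about 0.11 rad when it rides on top of the holder, pressing on it with about 5 N. Seen only, not to be handled.
- bar_mid (a point): Lower edge of the blue bar over the track, middle of its near side: fixture x = 60 mm, 72.5 mm above the table; bar 12 mm thick along the track, top 86 mm above the table. The holder's top is 77.5 mm above the table with the bed up (blocked), 69.5 mm pressed down (passes). With the holder home, the rib is 8 mm short of the bar.
- stop_face (a point): Middle of the near face of the two dark steel stop posts, 58 mm above the table, 126 mm along fixture x: the holder's nose face must meet it.
- bracelets_a: bystander: stack of four bead bracelets, medium wood, 66 mm across, 48 mm high, standing beside the track; origin at its underside
- bracelets_b: bystander: stack of three dark bead bracelets, 66 mm across, 36 mm high; origin at its underside
- wax_jar: bystander: small jar, 56 mm across, 65 mm high; origin at its underside
- bead_bowl: bystander: pale wooden bowl, 90 mm across, 35 mm high; origin at its underside
- brush: bystander: dusting brush lying at the back of the table; origin at its underside
- screwdriver: bystander: red screwdriver lying along the robot side of the track, close to it; origin at its underside
- basket: bystander: red slatted basket, 150 x 220 x 60 mm, on the left; origin at its underside

How it is judged:
On the way:
1. the holder is pressed down on the sprung bed by the fingers (value of joint bed above 0.0045 m and contact force between the fingers and slide above 3 N), for 0.1 s.
At the end, for the whole second after the job is handed in: The holder lies flat on the fixed floor of the track (within 3 mm in height, 0.05 rad), its nose within 4 mm of the stop posts, under the drag spring, which rides on it (leaf at 0.05 to 0.2 rad); the yellow bed is up again (within 2 mm) and the holder is at rest (x of slide in the frame of fixture between 0.057 and 0.064 m and z of slide in the frame of fixture between 0.042 and 0.048 m and angle between the x axis of slide and the x axis of fixture, either way round below 0.06 rad and angle between slide's own z axis and vertical below 0.05 rad and value of joint leaf between 0.05 and 0.2 rad and value of joint bed below 0.002 m and linear speed of slide below 0.01 m/s); the robot touches nothing.
It fails at once if the holder is lifted (more than 12 mm above its starting height) (z of slide in the frame of fixture above 0.0655 m).
It fails at once if the holder leaves the track sideways (y of slide in the frame of fixture above 0.012 m or y of slide in the frame of fixture below -0.012 m).
It fails at once if the holder is tipped up (more than 0.35 rad) (angle between slide's own z axis and vertical above 0.35 rad).
It fails at once if a bystander on the bench is moved (more than 25 mm) (distance of any of bracelets_a, bracelets_b, wax_jar, bead_bowl, brush, screwdriver, basket from where it was at the start of the episode above 0.025 m).
It also fails if it takes over 45 s, if anything falls off the work surface, if the arm or the gripper's body presses on something with over 40 N, if the wrist force passes 120 N, or if a joint passes its speed limit or range.

### The arm

A 6-joint arm with a two-finger parallel gripper is mounted at the origin on the work surface. World frame = base frame: x ahead of the robot, y to its left, z up, the work surface at z = 0. Lengths are in m, angles in rad, forces in N, time in s.
With the tool pointing down it reaches from about 0.425 to 1.125 m from the base axis. Payload 14.9 kg.
Tool frame: the origin (TCP) lies between the finger pads; the fingertips stand 14 mm ahead of it and the grasp point (between the pads) lies 5 mm behind it; z points along the fingers, y is the line along which they close (so a half turn about z gives the same grasp; the last joint's range is limited). The gripper opens to 91 mm and grips with 3 to 60 N. Pads are 32 mm wide; open, the fingers measure 118 mm over their backs; the gripper's body (76 mm by 178 mm) begins 60 mm behind the grasp point.
Start: joints at [1.072, 0.379, 1.734, -0, 1.028, -0.033], TCP at [0.314, 0.625, 0.228] pointing down, gripper open.
Joint ranges: [-2.77, 2.77], [-0.74, 2.19], [0, 2.66], [-1.06, 4.2], [0.31, 2.87], [-3.08, 3.08]. Speed limits (rad/s): [1.89, 1.89, 2.39, 3.14, 3.14, 3.14].

### API

Orientations are given as a unit quaternion [w, x, y, z].
In Python, from cell import manip, status, read_camera gives the robot as it stands (manip), with the cameras as plain functions and the readings (status).
- The arm moves only by the shell command python3 nudge.py 'ROWS' [FORCE]. ROWS is one flat JSON list of numbers that holds 1 to 5 rows one after another, with no inner brackets; each row has 5 numbers: the finger opening in m, then dx, dy, dz in shares of 0.25 m (1.0 is 0.25 m), then a turn about the tool's z in a scale on which 1.0 is 180 degrees; each row is the pose to reach, as a shift and turn from the pose commanded when the command began, along the tool's axes at that moment; what a row does not reach only later rows make up. A row lasts 1/12 s, in which the tool goes at most 0.0417 m and 0.125 rad, less where a joint would pass 70% of its speed; a pose out of reach is approached as far as the arm can. The fingers move at their own pace and stop on an object; FORCE is the grip in N (left out, the last holds). Time passes only in rows, so rows that do not move let the fingers close. It prints the time, the measured TCP pose, the force, the opening and the grip force at its end. A shift or turn number past 1, either way, is cut back to 1. Input that does not fit is refused with a message, and nothing moves.
- status.state(): the state, without advancing time (a new reading comes with each control period).
- read_camera(name): name is "scene" or "side" or "wrist"; returns a dict with "image" (384x512x3 uint8, blue, green, red), "fov_y" (degrees; the focal length in pixels is half the picture's height over the tangent of half this angle, whatever the lens; pixels are square), "cx", "cy" (the principal point, pixels), "k1" (the pictures are not rectified: a ray, as slopes to the right and down, at radius r is drawn at 1 + k1 r^2 times it, then the intrinsics apply), "cam_to_world" (4x4, takes a point from camera to world coordinates); the wrist camera has in their place "mount" (4x4, takes a point from camera to tool coordinates, whose origin is the TCP and whose axes are the flange's). Camera axes: x right, y down, z forward; pixel columns grow to the right and rows downward; lengths in m; the calibration is good to about 2 mm. A picture is of the moment at which its call begins: read the wrist's pose just before it. There is no depth.
- manip.finish_job(): hands the job in; it is judged then, once.
The state is a dict: "t": time; "joints": joint angles; "joint_vel": joint speeds; "effort": joint torques, N m; "eef_pos": TCP position; "orientation": TCP orientation; "contact_force": force on the tool from outside, world axes, zero at the start; "torque": the same for the moment, N m; "opening": finger opening in m; "gripper_force": force on a finger pad.
Only numpy, scipy, OpenCV 4.12 (cv2) and the standard library are available. Lean on these libraries where they do the work, as an engineer would, in place of code of your own. Each camera call takes 0.05 s, during which the arm holds its last target. There are 200 camera calls.

## Working session

There is one attempt and no reset: what is moved stays moved. The work goes in short steps, Python scripts to look and compute and a shell command to move; the robot and the scene stay as the last step left them, time stands still between calls to the robot, and variables do not carry over. Pictures are saved under pics/ and viewed, at most 10 in all, crops included, and the job is handed in when it is done.

```bash
ls; mkdir -p pics; python3 - <<'E'
from cell import manip, status, read_camera
import cv2
s=status.state();print({k:s[k] for k in('t','eef_pos','orientation','contact_force','opening')})
for n in("scene","side"):
    c=read_camera(n);cv2.imwrite(f"pics/{n}0.png",cv2.resize(c["image"],(800,600),interpolation=cv2.INTER_CUBIC))
    print(n,c["fov_y"],c["cx"],c["cy"],c["k1"],c["cam_to_world"])
E
```

```text
cell.py
nudge.py
pics
{'t': 0.0, 'eef_pos': array([0.31419226, 0.62508441, 0.22728165]), 'orientation': array([-1.43912346e-04,  2.30766620e-01,  9.73008967e-01, -5.43892890e-04]), 'contact_force': array([0.15577758, 0.05924559, 0.17322019]), 'opening': 0.09093635124924739}
scene 50.51503194500732 255.83668157548178 197.11128022213208 0.01452411679541916 [[ 0.687319    0.41495797 -0.59615641  1.31586998]
 [ 0.72619457 -0.40985601  0.55195969 -0.37867504]
 [-0.01529821 -0.81229793 -0.58304205  0.73955263]
 [ 0.          0.          0.          1.        ]]
side 52.69007972379075 257.0637183378756 193.15260825186405 0.04073918105343824 [[ 0.78001726 -0.47282868  0.40988549  0.25007503]
 [-0.62553145 -0.60679948  0.49041289 -0.20946997]
 [ 0.01683703 -0.63892679 -0.76908327  0.80068812]
 [ 0.          0.          0.          1.        ]]
```

View pics/scene0.png

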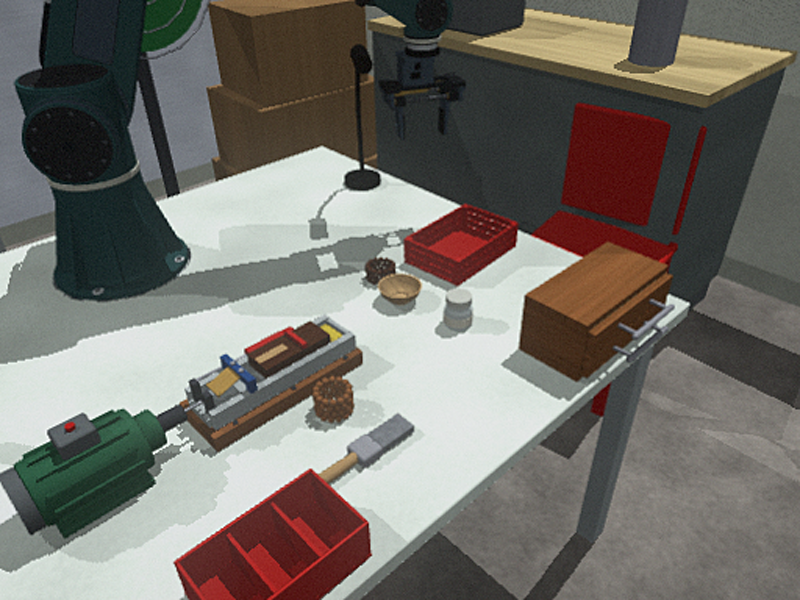

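View pics/side0.png

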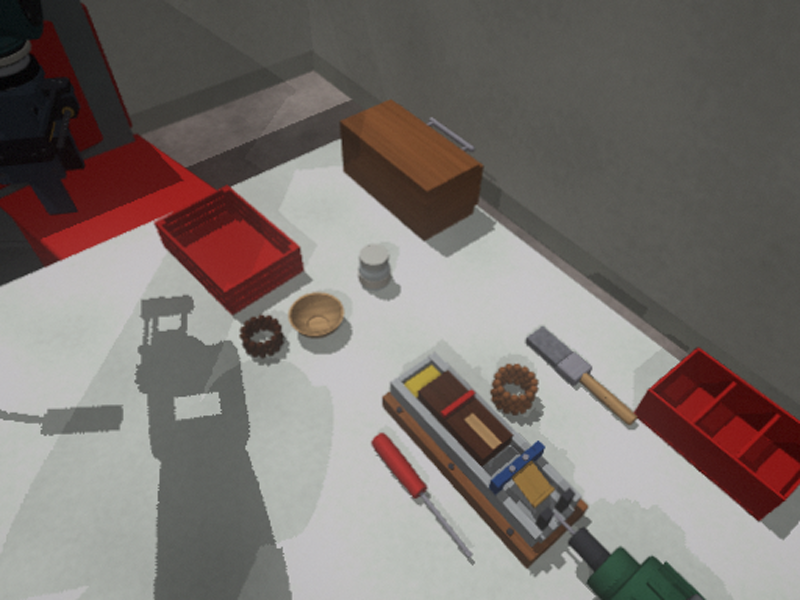

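The scene view shows the track with the holder behind the blue bar, the drill to the lower left. In the side view the holder spans (420,378)–(510,460), with the rib at about (458,403), the bar at (517,465) and the screwdriver on the robot side. Next I'll enlarge both.

```bash
python3 - <<'E'
from cell import manip, status, read_camera
import cv2
for n,(x,y,w,h) in {"side":(240,222,145,145),"scene":(110,198,130,100)}.items():
    im=read_camera(n)["image"]; k=4 if n=="side" else 6
    cv2.imwrite(f"pics/{n}1.png",cv2.resize(im[y:y+h,x:x+w],None,fx=k,fy=k,interpolation=cv2.INTER_CUBIC))
E
```

```text
(no output)
```

View pics/side1.png

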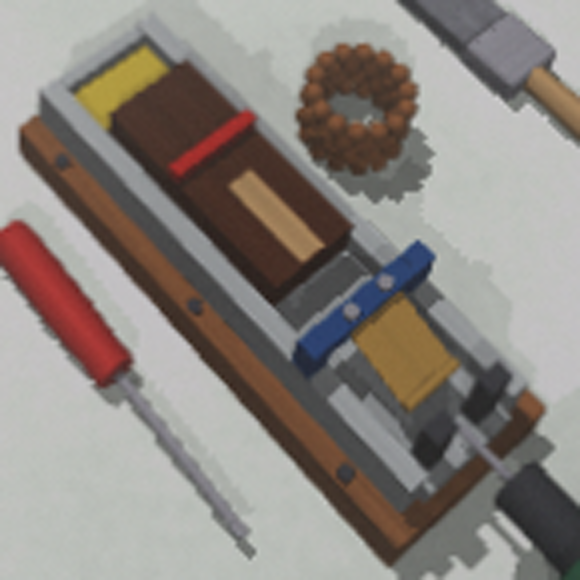

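View pics/scene1.png

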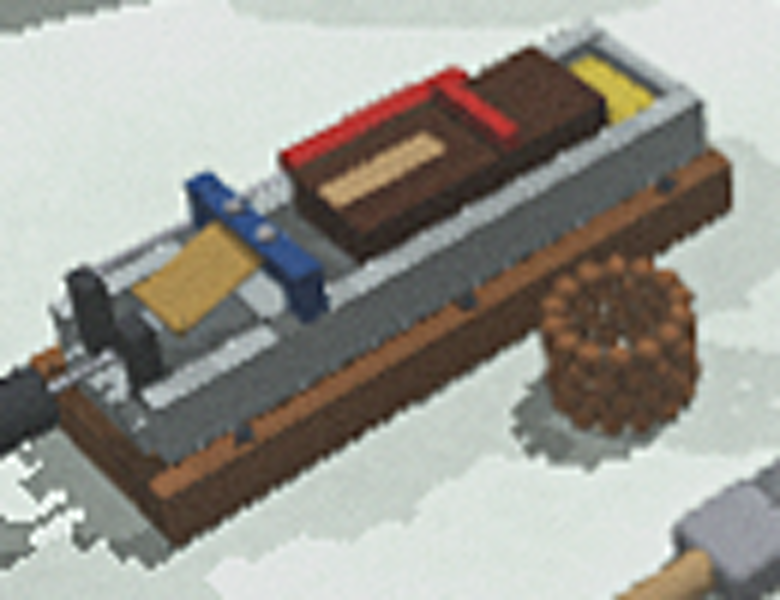

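Both crops clearly show the holder top corners, rib ends and base corners. I'll fit the fixture pose and the holder offset to these pixels.

```bash
cat > h.py <<'E'
from cell import manip, status, read_camera
import numpy as np
from scipy.optimize import least_squares
def proj(c,P):
    T=np.linalg.inv(c["cam_to_world"]);p=np.atleast_2d(P)@T[:3,:3].T+T[:3,3]
    s=p[:,:2]/p[:,2:];f=192/np.tan(np.radians(c["fov_y"]/2))
    return f*s*(1+c["k1"]*(s**2).sum(1,keepdims=True))+[c["cx"],c["cy"]]
def tw(p,P):  # fixture->world
    a=p[2];return np.array(P)@np.array([[np.cos(a),np.sin(a),0],[-np.sin(a),np.cos(a),0],[0,0,1]])+[p[0],p[1],0]
E
python3 - <<'E'
from h import *
S=read_camera("side");C=read_camera("scene")
# cam, crop px, fixture pt, is_slide
D=[("S",390,566,151,-55,0,0),("S",22,152,-144,-55,0,0),("C",175,546,151,55,0,0),("C",730,210,-144,55,0,0),
("S",113,117,-65,-28,77.5,1),("S",186,65,-65,28,77.5,1),("S",275,284,65,-28,77.5,1),("S",352,230,65,28,77.5,1),
("S",171,166,-17,-28,87.5,1),("S",247,112,-17,28,87.5,1),
("C",535,48,-65,-28,77.5,1),("C",605,97,-65,28,77.5,1),("C",362,235,65,28,77.5,1)]
def res(p):
    r=[]
    for k,u,v,x,y,z,sl in D:
        c,o,m=(S,(240,222),4) if k=="S" else (C,(110,198),6)
        r.append(proj(c,tw(p,[x/1e3+sl*p[3],y/1e3,z/1e3]))[0]-((np.array([u,v])+.5)/m-.5+o))
    return np.ravel(r)
q=least_squares(res,[.6,0,-1.6,-.05],loss="soft_l1")
print(q.x);print(res(q.x).reshape(-1,2).round(1))
p=q.x;print("press pt",tw(p,[p[3]-.03,0,.0775]),"home press",tw(p,[.061-.03,0,.07]),"dir",tw(p,[1,0,0])-tw(p,[0,0,0]))
s=status.state();from scipy.spatial.transform import Rotation as R
w=s["orientation"];print(s['t'],R.from_quat(w[[1,2,3,0]]).as_matrix().round(4))
E
```

```text
[ 0.58098266  0.01598156 -1.56776479 -0.03217139]
[[-0.5  1.7]
 [-0.7  0.6]
 [ 0.1  0.5]
 [ 1.3 -0.4]
 [-0.6 -0.7]
 [ 0.5 -1.2]
 [ 0.8  1.9]
 [ 1.3 -0.5]
 [-0.1  0.2]
 [ 0.6 -0.7]
 [-0.5 -1.3]
 [ 0.6 -0.5]
 [-0.2 -0.8]]
press pt [0.58079419 0.07815266 0.0775    ] home press [ 0.58107664 -0.0150183   0.07      ] dir [ 0.00303153 -0.9999954   0.        ]
0.3 [[-8.935e-01  4.491e-01 -2.000e-04]
 [ 4.491e-01  8.935e-01 -3.000e-04]
 [-0.000e+00 -4.000e-04 -1.000e+00]]
```

The rows are not in the units I measure in: shifts go in shares of 0.25 m and turns go in shares of 180 degrees. I convert before sending: -0.16 m / 0.25 = -0.64, -0.121 m / 0.25 = -0.484.

```bash
python3 nudge.py '[0,-0.128,-0.0968,0,0,0,-0.256,-0.1936,0,0,0,-0.384,-0.2904,0,0,0,-0.512,-0.3872,0,0,0,-0.64,-0.484,0,0]' 40
python3 nudge.py '[0,-0.128,-0.0968,0,0,0,-0.256,-0.1936,0,0,0,-0.384,-0.2904,0,0,0,-0.512,-0.3872,0,0,0,-0.64,-0.484,0,0]'
python3 nudge.py '[0,-0.128,-0.0968,0,0,0,-0.256,-0.1936,0,0,0,-0.384,-0.2904,0,0,0,-0.512,-0.3872,0,0,0,-0.648,-0.4896,0,0]'
python3 nudge.py '[0,0,0,0,0.0382,0,0,0,0,0.0764,0,0,0,0,0.1146,0,0,0,0,0.1528,0,0,0,0,0.191]'
python3 nudge.py '[0,0,0,0,0.0382,0,0,0,0,0.0764,0,0,0,0,0.1146,0,0,0,0,0.1528,0,0,0,0,0.1607]'
python3 - <<'E'
from h import *
from scipy.spatial.transform import Rotation as R
s=status.state();w=s["orientation"];print(s['eef_pos'],s['joints']);print(R.from_quat(w[[1,2,3,0]]).as_matrix().round(4))
E
```

```text
t: 0.72
eef_pos: [0.4034, 0.4438, 0.2279]
orientation: [0.0, 0.231, 0.973, 0.0]
contact_force: [1.0, 0.0, 0.1]
opening: 0.0607
gripper_force: 0.0
t: 1.13
eef_pos: [0.4921, 0.2637, 0.2282]
orientation: [0.0, 0.231, 0.973, 0.0]
contact_force: [0.8, 1.0, 0.7]
opening: 0.0279
gripper_force: 0.0
t: 1.55
eef_pos: [0.5815, 0.0823, 0.2281]
orientation: [0.0, 0.231, 0.973, 0.0]
contact_force: [1.2, 0.9, 0.2]
opening: 0.0002
gripper_force: 0.0
t: 1.97
eef_pos: [0.581, 0.084, 0.2279]
orientation: [-0.0, 0.511, 0.86, -0.0]
contact_force: [0.2, 0.3, 0.6]
opening: 0.0004
gripper_force: 0.0
t: 2.38
eef_pos: [0.581, 0.0842, 0.228]
orientation: [0.0, 0.709, 0.705, 0.0]
contact_force: [-0.9, -1.3, -0.4]
opening: 0.0005
gripper_force: 0.0
[0.58097999 0.08415354 0.22795907] [ 1.04146267e-01  2.03409098e-01  1.96668629e+00 -4.93665616e-08
  9.71470018e-01  1.10089535e-01]
[[ 0.0059  1.      0.    ]
 [ 1.     -0.0059  0.    ]
 [ 0.      0.     -1.    ]]
```

Converted, 0.128 m / 0.25 = 0.512, 0.125 m / 0.25 = 0.5.

```bash
python3 nudge.py '[0,0,0,0.14,0,0,0,0,0.28,0,0,0,0,0.4,0,0,0,0,0.5,0,0,0,0,0.512,0]'
python3 - <<'E'
from cell import manip, status, read_camera
import cv2
a=read_camera("side")["image"][212:362,230:380];b=read_camera("scene")["image"][158:308,110:260]
cv2.imwrite("pics/hover.png",cv2.resize(cv2.hconcat([a,b]),(800,400),interpolation=cv2.INTER_CUBIC))
E
```

```text
t: 2.8
eef_pos: [0.5784, 0.0839, 0.0958]
orientation: [-0.002, 0.706, 0.708, -0.002]
contact_force: [-0.5, -0.6, -0.2]
opening: 0.0008
gripper_force: 0.0
```

View pics/hover.png

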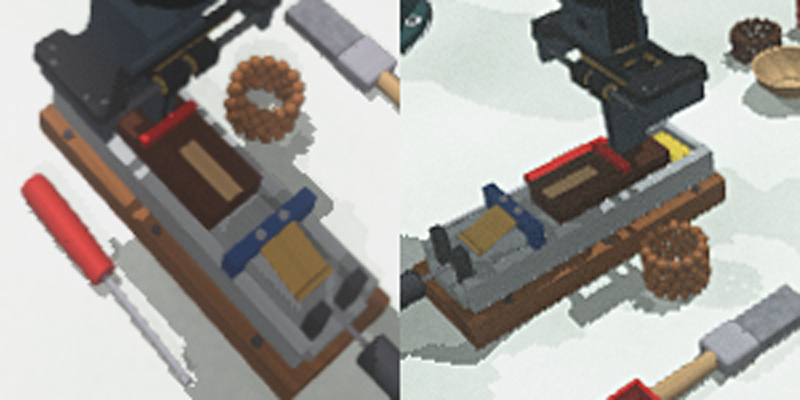

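The hover pictures show the closed fingertips directly behind the red rib, over the press area. Now I press in small steps.

Converted, 0.011 m / 0.25 = 0.044, 0.01 m / 0.25 = 0.04.

```bash
python3 nudge.py '[0,0,0,0.016,0,0,0,0,0.032,0,0,0,0,0.04,0,0,0,0,0.044,0,0,0,0,0.044,0]'
python3 nudge.py '[0,0,0,0.008,0,0,0,0,0.016,0,0,0,0,0.02,0,0,0,0,0.02,0,0,0,0,0.02,0]'
```

```text
t: 3.32
eef_pos: [0.5819, 0.0843, 0.0899]
orientation: [0.001, 0.707, 0.707, 0.001]
contact_force: [1.0, 0.5, 6.5]
opening: 0.0005
gripper_force: 3.1
t: 3.73
eef_pos: [0.5819, 0.0843, 0.0852]
orientation: [0.001, 0.707, 0.707, 0.001]
contact_force: [-2.2, -0.3, 9.8]
opening: 0.0003
gripper_force: 4.7
```

Converted, 0.003 m / 0.25 = 0.012, 0.002 m / 0.25 = 0.008.

```bash
python3 nudge.py '[0,0,0,0.004,0,0,0,0,0.008,0,0,0,0,0.012,0,0,0,0,0.012,0,0,0,0,0.012,0]'
```

```text
t: 4.15
eef_pos: [0.5821, 0.0843, 0.0836]
orientation: [0.001, 0.707, 0.707, 0.001]
contact_force: [-11.5, -2.0, 34.0]
opening: 0.0005
gripper_force: 17.3
```

Converted, -0.001 m / 0.25 = -0.004, -0.0005 m / 0.25 = -0.002.

```bash
python3 nudge.py '[0,0,0,-0.002,0,0,0,0,-0.004,0,0,0,0,-0.004,0,0,0,0,-0.004,0]'
python3 nudge.py '[0,-0.012,0,0,0,0,-0.024,0,0,0,0,-0.036,0,0,0,0,-0.048,0,0,0,0,-0.06,0,0,0]'
```

```text
t: 4.48
eef_pos: [0.582, 0.0843, 0.0837]
orientation: [0.001, 0.707, 0.707, 0.001]
contact_force: [-4.8, 0.2, 18.7]
opening: 0.0005
gripper_force: 8.9
t: 4.9
eef_pos: [0.5826, 0.0697, 0.0837]
orientation: [0.001, 0.707, 0.707, 0.002]
contact_force: [0.5, 7.1, 11.8]
opening: 0.0005
gripper_force: 5.9
```

Converted, -0.02 m / 0.25 = -0.08, -0.016 m / 0.25 = -0.064.

```bash
python3 nudge.py '[0,-0.016,0,0.0016,0,0,-0.032,0,0.0016,0,0,-0.048,0,0.0016,0,0,-0.064,0,0.0016,0,0,-0.08,0,0.0016,0]'
python3 - <<'E'
from cell import manip, status, read_camera
import cv2
a=read_camera("side")["image"][212:362,230:380];b=read_camera("scene")["image"][158:308,110:260]
cv2.imwrite("pics/p1.png",cv2.resize(cv2.hconcat([a,b]),(800,400),interpolation=cv2.INTER_CUBIC))
E
```

```text
t: 5.32
eef_pos: [0.5829, 0.0498, 0.0836]
orientation: [0.001, 0.707, 0.707, 0.002]
contact_force: [-0.5, 7.8, 15.1]
opening: 0.0001
gripper_force: 7.5
```

View pics/p1.png

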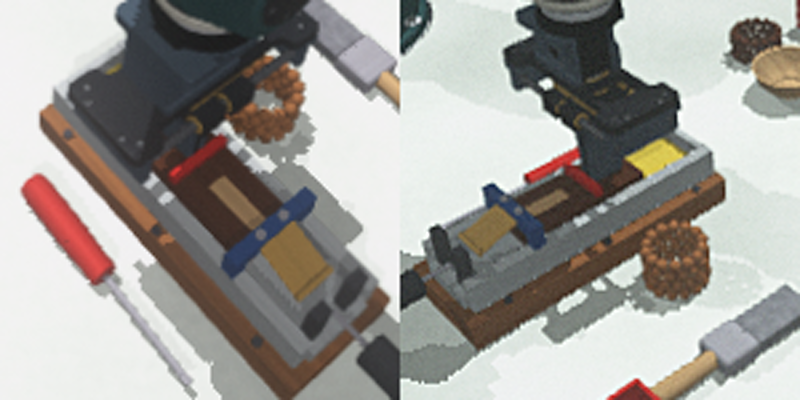

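The holder is now sliding under the bar and has met the leaf. I'll keep pushing.

Converted, -0.02 m / 0.25 = -0.08, -0.016 m / 0.25 = -0.064.

```bash
python3 nudge.py '[0,-0.016,-0.0032,0.0004,0,0,-0.032,-0.0032,0.0008,0,0,-0.048,-0.0032,0.0008,0,0,-0.064,-0.0032,0.0008,0,0,-0.08,-0.0032,0.0008,0]'
```

```text
t: 5.83
eef_pos: [0.5823, 0.0298, 0.0835]
orientation: [0.001, 0.707, 0.707, 0.002]
contact_force: [-0.2, 9.3, 16.2]
opening: 0.0004
gripper_force: 8.4
```

Converted, -0.02 m / 0.25 = -0.08, -0.016 m / 0.25 = -0.064.

```bash
python3 nudge.py '[0,-0.016,0,0.0004,0,0,-0.032,0,0.0008,0,0,-0.048,0,0.0008,0,0,-0.064,0,0.0008,0,0,-0.08,0,0.0008,0]'
```

```text
t: 6.25
eef_pos: [0.5824, 0.0099, 0.0834]
orientation: [0.001, 0.707, 0.707, 0.002]
contact_force: [0.3, 14.3, 18.6]
opening: 0.0004
gripper_force: 11.0
```

Converted, -0.015 m / 0.25 = -0.06, -0.012 m / 0.25 = -0.048.

```bash
python3 nudge.py '[0,-0.012,0,0,0,0,-0.024,0,0,0,0,-0.036,0,0,0,0,-0.048,0,0,0,0,-0.06,0,0,0]'
```

```text
t: 6.67
eef_pos: [0.5822, -0.005, 0.0833]
orientation: [0.001, 0.707, 0.707, 0.002]
contact_force: [0.4, 5.6, 3.7]
opening: 0.0002
gripper_force: 4.4
```

Converted, -0.003 m / 0.25 = -0.012, -0.002 m / 0.25 = -0.008.

```bash
python3 nudge.py '[0,-0.004,0,0,0,0,-0.008,0,0,0,0,-0.012,0,0,0,0,-0.012,0,0,0]'
```

```text
t: 7.0
eef_pos: [0.5822, -0.008, 0.0833]
orientation: [0.001, 0.707, 0.707, 0.002]
contact_force: [-0.3, 10.8, 16.6]
opening: 0.0003
gripper_force: 9.7
```

Converted, -0.003 m / 0.25 = -0.012, -0.002 m / 0.25 = -0.008.

```bash
python3 nudge.py '[0,-0.004,0,0,0,0,-0.008,0,0,0,0,-0.012,0,0,0,0,-0.012,0,0,0]'
```

```text
t: 7.33
eef_pos: [0.5822, -0.0102, 0.0833]
orientation: [0.001, 0.707, 0.707, 0.002]
contact_force: [0.5, 20.2, 16.5]
opening: 0.0006
gripper_force: 15.4
```

Converted, -0.002 m / 0.25 = -0.008, -0.001 m / 0.25 = -0.004.

```bash
python3 nudge.py '[0,-0.004,0,0,0,0,-0.008,0,0,0,0,-0.008,0,0,0]'
```

```text
t: 7.58
eef_pos: [0.582, -0.0107, 0.0833]
orientation: [-0.0, 0.708, 0.707, 0.003]
contact_force: [-0.9, 40.5, 20.6]
opening: 0.0004
gripper_force: 25.0
```

The holder is against the stop posts: the push force jumped to 40 N with no further motion. I'll relax the push, then lift away.

Converted, -0.04 m / 0.25 = -0.16, -0.015 m / 0.25 = -0.06.

```bash
python3 nudge.py '[0,0.004,0,0,0,0,0.006,0,-0.002,0,0,0.006,0,-0.012,0,0,0.006,0,-0.06,0,0,0.008,0,-0.16,0]'
python3 nudge.py '[0,0.04,0,-0.12,0,0,0.16,0,-0.24,0,0,0.32,0,-0.32,0,0,0.48,0,-0.32,0,0,0.64,0,-0.32,0]'
python3 nudge.py '[0,0,0,0,0,0,0,0,0,0]'
python3 - <<'E'
from h import *
import cv2
a=read_camera("side")["image"][222:367,240:385];b=read_camera("scene")["image"][190:335,110:255]
cv2.imwrite("pics/end.png",cv2.resize(cv2.hconcat([a,b]),(800,400),interpolation=cv2.INTER_CUBIC))
cv2.imwrite("pics/end_side.png",cv2.resize(a,(580,580),interpolation=cv2.INTER_CUBIC))
S=read_camera("side");p=[.58098,.01598,-1.56776]
for n,P in {"ribS":(.044,-.028,.079),"ribN":(.044,.028,.079),"tailS":(-.004,-.028,.069),"tailN":(-.004,.028,.069)}.items():
    print(n,((proj(S,tw(p,P))[0]-[240,222])*4).round())
E
```

```text
t: 8.0
eef_pos: [0.5787, -0.0113, 0.1198]
orientation: [-0.001, 0.707, 0.707, -0.001]
contact_force: [-0.6, 0.4, 0.4]
opening: 0.0002
gripper_force: 0.0
t: 8.42
eef_pos: [0.581, 0.1498, 0.2038]
orientation: [0.001, 0.707, 0.707, 0.002]
contact_force: [-0.1, -0.5, -0.4]
opening: 0.0008
gripper_force: 0.0
t: 8.58
eef_pos: [0.5801, 0.15, 0.2017]
orientation: [0.0, 0.706, 0.708, 0.0]
contact_force: [0.1, 0.1, 0.3]
opening: 0.0006
gripper_force: 0.0
ribS [293. 306.]
ribN [372. 241.]
tailS [225. 245.]
tailN [303. 184.]
```

View pics/end.png

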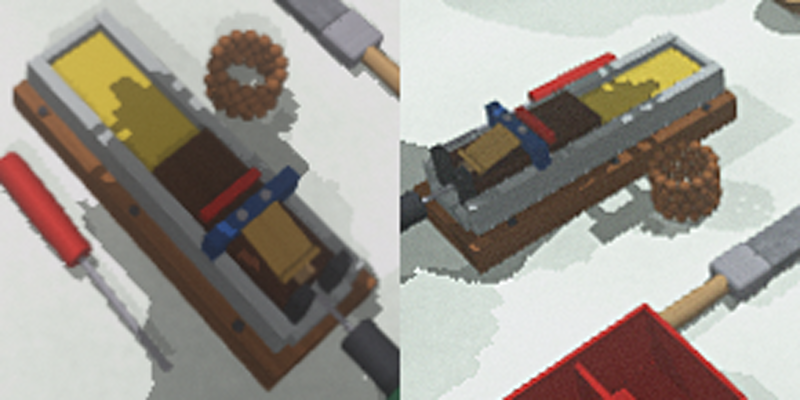

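View pics/end_side.png

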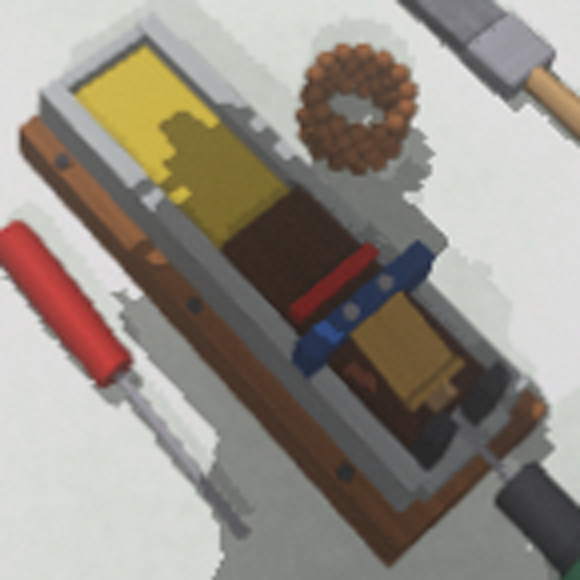

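The rib ends at (292,305) and (372,246) match the predicted home position. The leaf rides on the holder, the bed is clear of it and up, and the hand is away.

```bash
python3 -c "
from cell import manip, status, read_camera
print(manip.finish_job())"
```

```text
the job is handed in; nothing more can be done
None
```

The holder was pressed down and slid home against the stop posts, the bed looks sprung up behind it, the hand is clear, and the job is handed in; it gave back no verdict.

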